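Start the exposure timer, then hold the archive box half open

ROBOT

A 6-joint arm with a two-finger parallel gripper is mounted at the origin on the work surface; the furniture and walls round the work are solid. World frame = base frame: x ahead of the robot, y to its left, z up, the work surface at z = 0. Lengths are in m, angles in rad, forces in N, time in s.
With the tool pointing down it reaches from about 0.3 to 0.775 m from the base axis. Payload 14.6 kg.
Tool frame: the origin (TCP) lies midway between the tips of the shut fingers; the grasp point (between the pads) lies 19 mm behind it; z points along the fingers, y is the line along which they close (so a half turn about z gives the same grasp; the last joint's range is limited). The gripper opens to 85 mm and grips with 20 to 120 N. Pads are 22 mm wide; open, the fingers measure 114 mm over their backs; the gripper's body (76 mm by 85 mm) begins 54 mm behind the grasp point. The pads swing forward as they close: fully open they stand 13 mm farther back than shut.
Start: joints at [-1.398, 0.3, 1.521, -0, 1.321, -0.067], TCP at [0.131, -0.534, 0.231] pointing down, gripper open.
Joint ranges: [-3.03, 3.03], [-0.79, 2.21], [0.23, 2.52], [-1.04, 4.18], [0, 3.07], [-2.55, 2.55]. Speed limits (rad/s): [2.22, 2.22, 2.57, 3.14, 3.14, 3.14].

INTERFACE

Orientations are given as a unit quaternion [x, y, z, w].
In Python, from workcell import r gives the robot as it stands. Calls block until the motion is done:
- r.movep(position, orientation): joint-space move of the TCP to a pose.
- r.line_to(position, attitude=None, vel=0.15): straight line of the TCP; attitude=None keeps the orientation; vel is the mean speed in m/s.
- r.goto_joints(angles): joint-space move.
- r.gripper_to(opening): opening from 0.0 (shut) to 1.0 (fully open); the grip force is fixed at half the most; returns when the fingers have stopped.
- r.sleep(seconds).
- r.ik(position, orientation): joint angles nearest the present ones, or None.
- r.state(): the state.
- r.snapshot(name): name is "side" or "top" or "wrist"; returns (picture, depth): 400x640x3 uint8, blue, green, red; 400x640 float32, m along the optical axis (not along the pixel's ray), 0 where there is no reading.
- r.get_calibration(name): a dict with "intrinsics" (3x3 intrinsics, pixels), "dist" ([k1, k2, p1, p2, k3] as OpenCV has them; the pictures are not rectified), "world_to_cam" (4x4, takes a point from world to camera coordinates); the wrist camera has in their place "T_tool_cam" (4x4, takes a point from camera to tool coordinates, whose origin is the TCP and whose axes are the flange's). Camera axes: x right, y down, z forward; pixel columns grow to the right and rows downward; lengths in m; the calibration is good to about 2 mm. A picture is of the moment at which its call begins: read the wrist's pose just before it. get_calibration takes no time and is no camera call.
A pose or a line that the arm cannot do raises r.PlanningError and nothing moves.
- r.close_job(): hands the job in; it is judged then, once.
The state is a dict: "time_s": time; "joints": joint angles; "joint_velocities": joint speeds; "tau": joint torques, N m; "tcp_pos": TCP position; "tool_rot": TCP orientation; "ft_force": force on the tool from outside, world axes, zero at the start; "ft_torque": the same for the moment, N m; "finger_gap": opening from 0.0 (shut) to 1.0 (fully open); "gripper_force": force on a finger pad.
Only numpy, scipy, OpenCV 4.12 (cv2) and the standard library are available. Lean on these libraries where they do the work, as an engineer would, in place of code of your own. Each camera call takes 0.05 s, during which the arm holds its last target. There are 200 camera calls.

TASK

The clay lamp in the grey archive box is to be inspected, and its light exposure is timed: with the box still shut, press the red button of the timer fully down and let it come up again. Then take the steel bow handle on the box's lid, raise the lid to 45 degrees (within 6 degrees either way, and never past upright) and finish while still gripping the handle and holding the lid steady at that angle; it falls shut if let go. Leave the other things on the table where they are.

Things in the scene. Friction and masses are not known exactly. Their poses are not given: they have to be found in the camera images.
- archive_box: Small grey board archive box with a hinged lid, 159 x 156 x 52 mm high, fixed to the table. Origin: centre of its underside, on the table. Its x axis runs along the hinge, its y axis from the hinge edge (y = -77 mm) to the free edge of the lid (y = +78 mm), z up. It contains a foam nest with a small clay lamp.
- lid_angle (a joint): Angle of the box's lid in rad: 0 shut, grows as the free edge rises (0.785 is 45 degrees, 1.57 upright, stop at 2.0). The lid turns about the box's +x axis through lid_hinge. It is light (under 0.2 kg with the handle), almost without friction, and falls shut when let go. Its underside carries a front flap 46 mm deep, which covers the box's front wall when shut.
- lid_hinge (a point): Middle of the lid's hinge line, fixed to the box, at (0, -77, 50) mm in the box's frame; the hinge line runs along the box's x axis.
- archive_box_lid: The box's lid, 158 x 156 mm, with a dark steel bow handle on top: a round bar 10 mm thick along the box's x axis on two posts 96 mm apart (84 mm straight bar between), bar axis 36 mm above the lid's top. Its frame coincides with the box's when shut (origin under the box's centre) and turns with the lid about the hinge; in it the middle of the bar is at (0, 55, 88) mm, 23 mm in from the free edge.
- bar_mid (a point): Middle of the handle's bar, on its axis: 132 mm from the hinge line along the lid, 38 mm above it square to the lid (88 mm above the table when shut). Grip the bar here from above, the fingers either side of it along the box's y axis, 36 mm of clear height under the bar axis.
- timer: Grey exposure timer with white top, black display and red push button, 78 x 108 x 39 mm high, fixed to the table. Origin: centre of its underside.
- start_button (a joint): How far the red push button is pressed, in m: 0 is up, 0.006 fully down (needs 4 N, a spring brings it back up).
- start_button_top (a point): Centre of the top face of the red button, 28 mm across, 61 mm above the table when up, pressed straight down; it moves with the button.
- clay_jar: Bystander: brown clay jar, 70 x 72 x 107 mm, stands upright, loose. Origin: centre of its underside.
- cotton_tape: Bystander: roll of white tape, 66 mm across, 15 mm high, lying flat, loose. Origin: centre of its underside.
- kraft_tray: Bystander: open brown kraft box, 105 x 152 x 53 mm, loose. Origin: centre of its underside.
- eraser: Bystander: blue and white eraser, 22 x 44 x 12 mm, loose. Origin: centre of its underside.
- teal_flask: Bystander: teal flask, 68 mm across, 167 mm high, stands upright, loose. Origin: centre of its underside.

How it is judged:
By the outcome, as a careful person would: the job done as asked, in the order asked, and still so for the second after the job is handed in, while the arm keeps its last pose, push and grip.
It also fails if it takes over 40 s, if anything falls off the work surface, if the arm or the gripper's body presses on something with over 40 N, if the wrist force passes 120 N, or if a joint passes its speed limit or range.

## Working session

There is one attempt and no reset: what is moved stays moved. The work goes in short steps, each a Python script; the robot and the scene stay as the last script left them, time stands still between calls to the robot, and variables do not carry over. Pictures are saved under pics/ and viewed, at most 10 in all, crops included, and the job is handed in when it is done.

```bash
mkdir -p pics
python3 - <<'E'
from workcell import r
import cv2,numpy as np
for n in ("top","side"):
    p,d=r.snapshot(n); cv2.imwrite(f"pics/{n}0.png",p); np.savez(f"pics/{n}0.npz",p=p,d=d)
    c=r.get_calibration(n); print(n,c)
s=r.state();print(s["time_s"],s["tcp_pos"],s["tool_rot"],s["ft_force"])
E
```

```text
top {'intrinsics': array([[443.12912822,   0.        , 323.16860898],
       [  0.        , 443.12912822, 200.7045248 ],
       [  0.        ,   0.        ,   1.        ]]), 'dist': array([0.01977712, 0.        , 0.        , 0.        , 0.        ]), 'world_to_cam': array([[ 0.01280664, -0.99980704,  0.0148957 , -0.03166875],
       [-0.98505215, -0.01517404, -0.17158674,  0.41174686],
       [ 0.17177965, -0.01247559, -0.9850564 ,  1.43204056],
       [ 0.        ,  0.        ,  0.        ,  1.        ]])}
side {'intrinsics': array([[466.82260957,   0.        , 323.55003008],
       [  0.        , 466.82260957, 208.05769434],
       [  0.        ,   0.        ,   1.        ]]), 'dist': array([0.02614818, 0.        , 0.        , 0.        , 0.        ]), 'world_to_cam': array([[ 0.91758041, -0.39754475, -0.00209058, -0.40378759],
       [-0.24609622, -0.56387357, -0.78834209,  0.16188343],
       [ 0.31222244,  0.72388174, -0.6152336 ,  1.53398094],
       [ 0.        ,  0.        ,  0.        ,  1.        ]])}
0.1 [ 0.13060884 -0.53405701  0.23078268] [ 9.92820384e-01  1.19613612e-01 -1.89898811e-05 -5.18065645e-04] [ 0.89596219 -0.07200053  0.19762267]
```

View pics/top0.png

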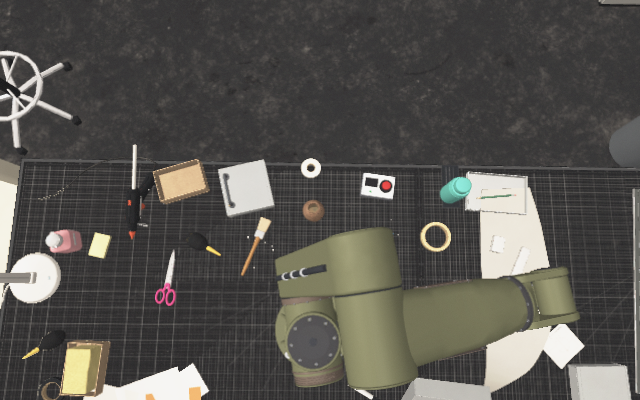

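View pics/side0.png

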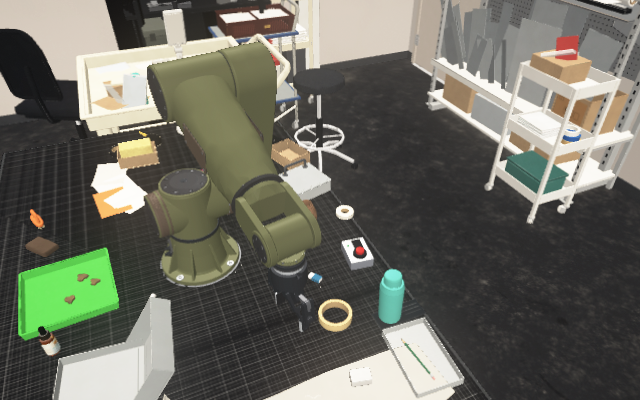

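The top view shows the shut grey box at about (247,188), with its dark handle on the left near (227,193), so the hinge is on the right. The timer is at (378,186) with its red button at (386,186). The tray is left of the box and the jar is right of it at (313,210). In the side view, the arm partly hides the box.

```bash
cat > h.py <<'E'
import cv2,numpy as np
from workcell import r
from scipy.spatial.transform import Rotation as R
def cam(n,st=None):
    c=r.get_calibration(n)
    if n!="wrist": M=np.linalg.inv(c["world_to_cam"])
    else:
        T=np.eye(4);T[:3,:3]=R.from_quat(st["tool_rot"]).as_matrix();T[:3,3]=st["tcp_pos"];M=T@c["T_tool_cam"]
    return c["intrinsics"],c["dist"],M
def plane(uv,z,C):
    K,D,M=C
    n=cv2.undistortPoints(np.float64(uv).reshape(-1,1,2),K,D)[:,0]
    d=np.c_[n,np.ones(len(n))]@M[:3,:3].T; o=M[:3,3]
    return o+d*((z-o[2])/d[:,2])[:,None]
def red(p):
    h=cv2.cvtColor(p,cv2.COLOR_BGR2HSV)
    return ((h[...,1]>140)&(h[...,2]>80)&((h[...,0]<8)|(h[...,0]>172))).astype(np.uint8)
def blobs(m,amin=20):
    n,l,s,c=cv2.connectedComponentsWithStats(m)
    return [(c[i],s[i],np.argwhere(l==i)[:,::-1]) for i in range(1,n) if s[i,4]>=amin]
E
python3 - <<'E'
from h import *
f=np.load("pics/top0.npz");p=f["p"];d=f["d"];C=cam("top")
m=red(p);m[:,:340]=0;m[:,420:]=0
for c,s,_ in blobs(m): print("btn",c,s,plane([c],.061,C), d[int(c[1]),int(c[0])])
h=cv2.cvtColor(p,cv2.COLOR_BGR2HSV)
m=((h[...,2]>120)&(h[...,1]<40)).astype(np.uint8)
roi=np.zeros_like(m);roi[150:225,212:280]=1
m=cv2.morphologyEx(m*roi,cv2.MORPH_CLOSE,np.ones((9,9)))
for c,s,px in blobs(m,200):
    q=plane(px,.052,C)[:,:2]; print("box",s,cv2.minAreaRect(q.astype(np.float32)*1000),cv2.minAreaRect(px.astype(np.float32)))
    dk=((h[...,2]<90)&(cv2.erode(m,np.ones((5,5)))>0)).astype(np.uint8)
    for c,s,px in blobs(dk,10): 
        print("dark",c,s,plane([c],.09,C)); print(cv2.minAreaRect(plane(px,.09,C)[:,:2].astype(np.float32)*1000))
c=cv2.resize(p[140:250,140:420],None,fx=2.8,fy=2.8,interpolation=cv2.INTER_CUBIC);cv2.imwrite("pics/c1.png",c)
E
```

```text
btn [385.79365079 185.11111111] [382 181   9   9  63] [[ 0.46284919 -0.23032401  0.061     ]] 1.4518864
box [ 218  159   56   58 2352] ((450.23455810546875, 229.3736114501953), (165.4915008544922, 157.747314453125), 14.494335174560547) ((245.48236083984375, 187.6705780029297), (49.46013641357422, 48.59241485595703), 77.47119140625)
```

View pics/c1.png

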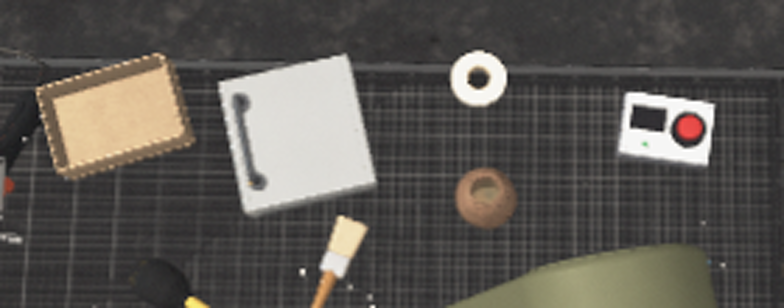

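The crop confirms it: the bar runs from about (240,100) to (257,180), and the box is turned about 14°. The button is round and red at (688,128). Next I'll check that the arm can reach, then move above the button.

```bash
cat >> h.py <<'E'
def frame(yaw): return R.from_euler('z',yaw)
def lidpose(c,yaw,a,s,back=0.0,depth=0.019):
    """TCP pose gripping the bar with lid at angle a; c box centre xy; back = retreat along the tool"""
    B=frame(yaw); L=R.from_euler('x',a)
    hinge=np.array([0,-.077,.05]); bar=hinge+L.apply([0,.132,.038])
    Rl=(B*L).as_matrix(); X,Y,N=Rl.T
    p=np.r_[c,0]+B.apply(bar)-N*(depth-back)
    return p,R.from_matrix(np.c_[-s*X,s*Y,-N]).as_quat()
E
python3 - <<'E'
from h import *
print(r.get_calibration("wrist"))
c=[.45,.229];yaw=np.radians(14.5)
for s in (1,-1):
    for a in (0,15,30,45):
        print(s,a,r.ik(*lidpose(c,yaw,np.radians(a),s)))
q=lidpose(c,yaw,0,1)[1]
for s in (1,-1):
    q=lidpose(c,0,0,s)[1]; print(s,r.ik([.463,-.23,.06],q))
q=r.state()["tool_rot"];print(r.ik([.463,-.23,.06],q))
r.movep([.463,-.23,.25],q)
s=r.state();p,d=r.snapshot("wrist");cv2.imwrite("pics/w1.png",p)
C=cam("wrist",s)
for c,st,px in blobs(red(p),200): print(c,st,plane([c],.061,C),plane([[st[0],c[1]],[st[0]+st[2],c[1]]],.061,C)[:,:2])
print(s["time_s"])
E
```

```text
{'intrinsics': array([[320.98764849,   0.        , 316.73485825],
       [  0.        , 320.98764849, 192.48547827],
       [  0.        ,   0.        ,   1.        ]]), 'dist': array([-0.02461222,  0.        ,  0.        ,  0.        ,  0.        ]), 'T_tool_cam': array([[-1.50998115e-04, -9.58944705e-01, -2.83593072e-01,
         7.29387611e-02],
       [ 9.99999980e-01, -1.82266612e-04,  8.38719027e-05,
        -8.67998978e-04],
       [-1.32118066e-04, -2.83593054e-01,  9.58944713e-01,
        -1.42627517e-01],
       [ 0.00000000e+00,  0.00000000e+00,  0.00000000e+00,
         1.00000000e+00]])}
1 0 [ 5.03775759e-01  4.31357181e-01  1.75780143e+00 -4.44089210e-16
  9.52434040e-01 -1.32009331e+00]
1 15 [ 0.36304855  0.35714648  1.79423211  0.31404039  0.98414816 -1.63486718]
1 30 [ 0.20809958  0.33272207  1.81304303  0.59437121  1.1016921  -1.9192726 ]
1 45 [ 0.05590282  0.36255796  1.8126285   0.80965545  1.27882478 -2.13956488]
-1 0 [ 5.03775759e-01  4.31357181e-01  1.75780143e+00 -4.44089210e-16
  9.52434040e-01  1.82149934e+00]
-1 15 [0.36304855 0.35714648 1.79423211 0.31404039 0.98414816 1.50672547]
-1 30 [0.20809958 0.33272207 1.81304303 0.59437121 1.1016921  1.22232006]
-1 45 [0.05590282 0.36255796 1.8126285  0.80965545 1.27882478 1.00202777]
1 [-5.31907417e-01  4.41130935e-01  1.76948721e+00 -4.44089210e-16
  9.30974505e-01 -2.10270374e+00]
-1 [-5.31907417e-01  4.41130935e-01  1.76948721e+00 -4.44089210e-16
  9.30974505e-01  1.03888891e+00]
[-5.32287390e-01  4.41401099e-01  1.76907116e+00  9.97184159e-04
  9.31779677e-01  7.98112530e-01]
[317.34347048 168.15742397] [304 155  27  27 559] [[ 0.46414774 -0.22994981  0.061     ]] [[ 0.46082117 -0.21628909]
 [ 0.46755438 -0.24392962]]
1.75
```

View pics/w1.png

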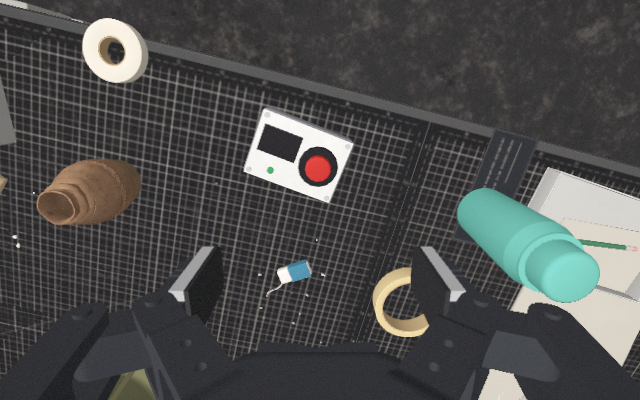

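The wrist view shows the button at (317,168). It measures 28.4 mm across against the given 28, so the fix of (0.464, -0.230) holds. I'll press with the fingers shut, in small steps, watching the force.

Run:
```python
from h import *
r.gripper_to(0.0)
b=[.4638,-.2301]
r.line_to([*b,.068],vel=.15)
f0=r.state()["ft_force"][2]
for z in np.arange(.063,.0515,-.001):
    r.line_to([*b,z],vel=.03); s=r.state(); f=s["ft_force"][2]-f0
    print(round(z,4),round(s["tcp_pos"][2],4),round(f,2))
    if f>12: break
r.sleep(.2)
r.line_to([*b,.12],vel=.12)
s=r.state();print(s["time_s"],s["ft_force"][2]-f0)
p,d=r.snapshot("wrist")
C=cam("wrist",s);K,D,M=C
for c,st,px in blobs(red(p),100):
    w=plane([c],.061,C)[0]; print(c,st,w, "dep",d[int(c[1]),int(c[0])],"expected at .061/.055",[(np.linalg.inv(M)@np.r_[plane([c],z,C)[0],1])[2] for z in(.061,.055)])
```

```text
0.063 0.063 0.1
0.062 0.062 -0.79
0.061 0.061 1.04
0.06 0.06 1.03
0.059 0.059 1.17
0.058 0.058 1.91
0.057 0.057 2.3
0.056 0.056 3.22
0.055 0.0551 4.0
0.054 0.0548 14.97
7.4 -1.099137115867234
[318.78913043 209.71666667] [ 298  189   42   42 1380] [ 0.46503001 -0.22983559  0.061     ] dep 0.2122039 expected at .061/.055 [np.float64(0.2126775225035664), np.float64(0.21903734981812323)]
```

The button hit its stop at 15 N, and the depth reading shows it back up at about 61 mm. Next is a close look at the box.

Run:
```python
from h import *
r.line_to([.4638,-.2301,.25],vel=.25)
yaw=np.radians(14.5);c=[.45,.229]
pq=lidpose(c,yaw,0,-1)
r.movep([pq[0][0],pq[0][1]-.03,.32],pq[1])
r.gripper_to(1.0)
s=r.state();p,d=r.snapshot("wrist");cv2.imwrite("pics/w2.png",p);np.savez("pics/w2.npz",p=p,d=d,t=s["tcp_pos"],q=s["tool_rot"])
print(s["time_s"],s["tcp_pos"],s["finger_gap"])
```

```text
10.675 [0.43622633 0.25226418 0.31998281] 1.002903483066289
```

View pics/w2.png

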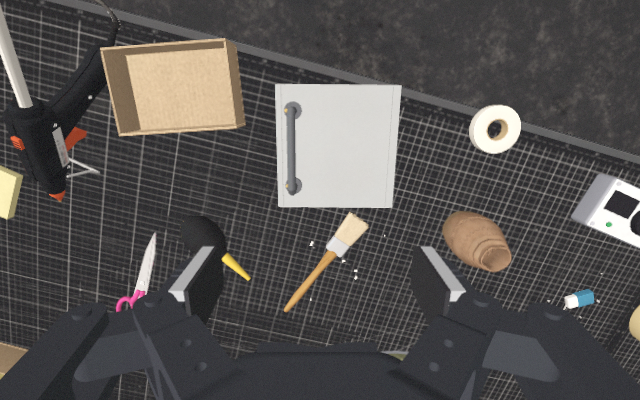

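The wrist view shows the lid square on, with corners near (276,84), (401,85), (393,207) and (279,207). The bar runs from about (291,112) to (292,183). I'll measure the bar from depth and the lid from its outline.

Run:
```python
from h import *
f=np.load("pics/w2.npz");p=f["p"];d=f["d"];C=cam("wrist",dict(tcp_pos=f["t"],tool_rot=f["q"]));K,D,M=C
v,u=np.mgrid[70:225,260:415]; uv=np.c_[u.ravel(),v.ravel()]
n=cv2.undistortPoints(uv.reshape(-1,1,2).astype(float),K,D)[:,0]
z=d[uv[:,1],uv[:,0]]; P=(np.c_[n,np.ones(len(n))]*z[:,None])@M[:3,:3].T+M[:3,3]
# bar from depth
b=P[(P[:,2]>.084)&(P[:,2]<.1)]; bx=cv2.minAreaRect((b[:,:2]*1000).astype(np.float32)); print("bar",len(b),bx,np.percentile(b[:,2],[5,50,95]))
t=P[(P[:,2]>.046)&(P[:,2]<.058)]; print("lid",len(t),cv2.minAreaRect((t[:,:2]*1000).astype(np.float32)),np.median(t[:,2]))
# colour outline of the lid
h=cv2.cvtColor(p,cv2.COLOR_BGR2HSV); m=((h[...,2]>150)&(h[...,1]<35)).astype(np.uint8)
r0=np.zeros_like(m);r0[75:220,265:410]=1
m=cv2.morphologyEx(m*r0,cv2.MORPH_CLOSE,np.ones((15,15)))
c,s,px=max(blobs(m),key=lambda x:x[1][4]); print("lid col",s,cv2.minAreaRect((plane(px,.052,C)[:,:2]*1000).astype(np.float32)))
# bar by colour: dark pixels in lid
bm=((h[...,2]<150)&(cv2.erode(m,np.ones((5,5)))>0)).astype(np.uint8)
for c,s,px in blobs(bm,100):
    q=plane(px,.09,C)[:,:2]*1000; print("bar col",s,cv2.minAreaRect(q.astype(np.float32)), plane([c],.09,C))
```

```text
bar 729 ((438.34820556640625, 285.29638671875), (104.95048522949219, 10.01557445526123), 14.069945335388184) [0.08732295 0.091961   0.09357303]
lid 14049 ((451.68206787109375, 231.41787719726562), (159.35032653808594, 155.65562438964844), 14.036437034606934) 0.05131441101957718
lid col [  275    84   127   124 14896] ((452.3128662109375, 230.54653930664062), (158.68807983398438, 156.01361083984375), 14.102095603942871)
bar col [285 102  17  93 881] ((443.4528503417969, 282.6668701171875), (107.56906127929688, 17.953853607177734), 14.36818790435791) [[0.44579224 0.28517522 0.09      ]]
```

The measurements agree: the yaw is 14.05°, and the centre (0.452, 0.231) puts the bar at (0.4386, 0.2845) against (0.4383, 0.2853) measured. I'll grip the bar now.

Run:
```python
from h import *
c=[.452,.2315];yaw=np.radians(14.05)
r.gripper_to(.6)
r.movep(*lidpose(c,yaw,0,-1,back=.10))
f0=r.state()["ft_force"]
r.line_to(lidpose(c,yaw,0,-1)[0],vel=.1)
print(r.state()["ft_force"]-f0)
r.gripper_to(0.0)
s=r.state();print(s["time_s"],s["tcp_pos"],s["finger_gap"],s["gripper_force"],s["ft_force"]-f0)
for a in (3,8):
    p,q=lidpose(c,yaw,np.radians(a),-1); r.line_to(p,q,vel=.06)
    s=r.state();print(a,s["time_s"],s["finger_gap"],s["gripper_force"],s["ft_force"]-f0,s["ft_torque"])
p,d=r.snapshot("wrist");cv2.imwrite("pics/w3.png",p)
```

```text
[-0.05082772  0.89267816 -0.10277917]
13.4417 [0.43886958 0.28442757 0.06936708] 0.09345297725605839 58.48052144050598 [-0.13417979 -5.08736514  4.04401607]
3 13.7083 0.0877937373964789 58.79493176937103 [ 2.72600888 -1.10866042 -0.92845856] [-0.44938412 -0.25981492 -0.00890444]
8 14.05 0.09078907776155004 59.0012526512146 [ 2.49018281 -3.10385745 -1.66075734] [-0.78446431 -0.40495387 -0.04287225]
```

View pics/w3.png

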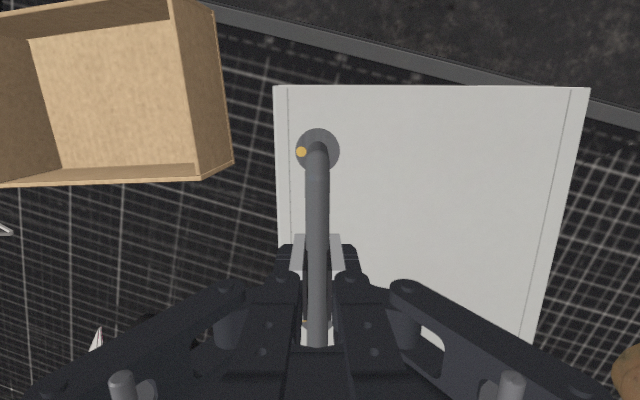

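The bar, at column 317, sits centred between the pads. The gap of about 8 mm, force of 59 N and low wrist load all point to a good grip, so I'll raise the lid.

Run:
```python
from h import *
c=[.452,.2315];yaw=np.radians(14.05)
for a in (13,18,23,28,33,38,42,45):
    p,q=lidpose(c,yaw,np.radians(a),-1); r.line_to(p,q,vel=.05)
    s=r.state();print(a,round(s["time_s"],2),round(s["finger_gap"],3),s["gripper_force"].round(1),s["ft_force"].round(1),s["ft_torque"].round(2))
    if np.linalg.norm(s["ft_force"])>40: break
r.sleep(.5)
s=r.state();print(s["time_s"],s["tcp_pos"]-p,abs(s["joint_velocities"]).max())
P,d=r.snapshot("wrist");C=cam("wrist",s);K,D,M=C
v,u=np.mgrid[0:400:3,0:640:3];uv=np.c_[u.ravel(),v.ravel()]
n=cv2.undistortPoints(uv.reshape(-1,1,2).astype(float),K,D)[:,0];z=d[uv[:,1],uv[:,0]]
X=(np.c_[n,np.ones(len(n))]*z[:,None])@M[:3,:3].T+M[:3,3]
L=frame(yaw).inv().apply(X-np.r_[c,0])   # box frame
h=cv2.cvtColor(P,cv2.COLOR_BGR2HSV)[uv[:,1],uv[:,0]]
k=(h[:,2]>130)&(h[:,1]<35)&(abs(L[:,0])<.078)&(L[:,1]>-.075)&(L[:,1]<.06)&(L[:,2]>.04)&(u.ravel()>340)&(v.ravel()<240)
g=np.polyfit(L[k,1],L[k,2],1);print(k.sum(),"lid angle",np.degrees(np.arctan(g[0])),"resid",np.std(L[k,2]-np.polyval(g,L[k,1])))
cv2.imwrite("pics/w4.png",P)
cv2.imwrite("pics/t4.png",r.snapshot("top")[0])
```

```text
Traceback (most recent call last):
AttributeError: 'float' object has no attribute 'round'
```

The print statement failed after the 13° step, so I'll carry on from there.

Run:
```python
from h import *
c=[.452,.2315];yaw=np.radians(14.05)
for a in (18,23,28,33,38,42,45):
    p,q=lidpose(c,yaw,np.radians(a),-1); r.line_to(p,q,vel=.05)
    s=r.state();print(a,round(s["time_s"],2),round(s["finger_gap"],3),round(s["gripper_force"],1),np.round(s["ft_force"],1),np.round(s["ft_torque"],2))
    if np.linalg.norm(s["ft_force"])>40: break
r.sleep(.5)
s=r.state();print(s["time_s"],s["tcp_pos"]-p,np.abs(s["joint_velocities"]).max())
P,d=r.snapshot("wrist");cv2.imwrite("pics/w4.png",P)
cv2.imwrite("pics/t4.png",r.snapshot("top")[0])
C=cam("wrist",s);K,D,M=C
v,u=np.mgrid[0:400:3,0:640:3];uv=np.c_[u.ravel(),v.ravel()]
n=cv2.undistortPoints(uv.reshape(-1,1,2).astype(float),K,D)[:,0];z=d[uv[:,1],uv[:,0]]
X=(np.c_[n,np.ones(len(n))]*z[:,None])@M[:3,:3].T+M[:3,3]
L=frame(yaw).inv().apply(X-np.r_[c,0])   # box frame
h=cv2.cvtColor(P,cv2.COLOR_BGR2HSV)[uv[:,1],uv[:,0]]
k=(h[:,2]>130)&(h[:,1]<35)&(abs(L[:,0])<.078)&(L[:,1]>-.075)&(L[:,1]<.06)&(L[:,2]>.04)&(u.ravel()>340)&(v.ravel()<240)
g=np.polyfit(L[k,1],L[k,2],1);print(k.sum(),"lid angle",np.degrees(np.arctan(g[0])),"resid",np.std(L[k,2]-np.polyval(g,L[k,1])))
```

```text
18 14.87 0.092 59.2 [ 4.7 -5.  -4.6] [-1.19 -0.75 -0.09]
23 15.25 0.09 59.3 [ 5.6 -4.  -5.2] [-1.3  -0.77 -0.19]
28 15.63 0.094 59.4 [ 4.8 -4.2 -7.3] [-1.36 -0.81 -0.31]
33 16.02 0.092 59.4 [ 4.8 -4.4 -7.4] [-1.4  -0.79 -0.3 ]
38 16.4 0.098 59.5 [ 4.8 -2.9 -7.8] [-1.42 -0.83 -0.34]
42 16.73 0.093 59.6 [ 4.2 -3.5 -7.4] [-1.36 -0.7  -0.44]
45 17.02 0.091 59.6 [ 4.5 -1.7 -7.8] [-1.42 -0.75 -0.41]
17.525 [-9.01937817e-05  2.88475610e-04 -2.95348002e-04] 0.0017150423074948906
3790 lid angle 44.41410904311976 resid 0.0009436499140627382
```

View pics/w4.png

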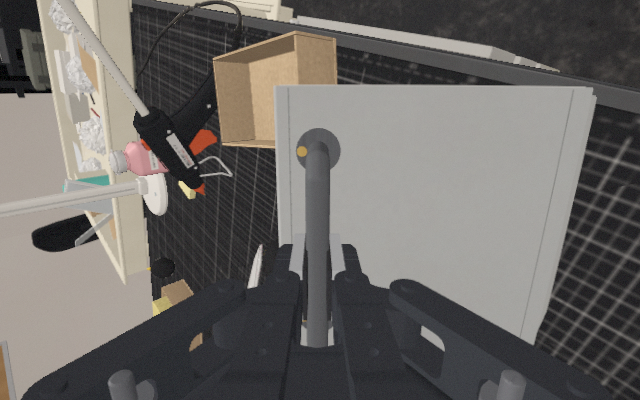

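View pics/t4.png

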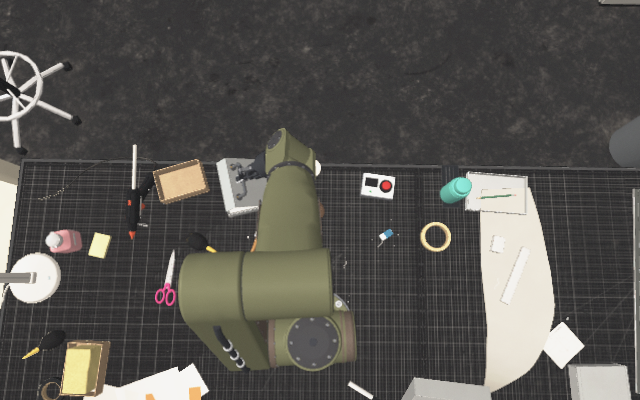

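The wrist view shows the bar still centred in the pads at column 317, and depth puts the lid at 44.4°. In the top view, the tray (180,181), tape, timer and flask haven't moved, and a sliver of the jar shows at its old place. I'm handing in.

```bash
python3 -c "
from workcell import r
print(r.close_job())"
```

```text
the job is handed in; nothing more can be done
None
```

I pressed the timer button fully down with the box shut and it came back up; then I raised the lid and handed the job in at about 17.6 s, still gripping the handle with the lid steady at about 44.4° (measured).

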